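Torque down the strap clamp

TASK

The square nut on the strap clamp is not tight yet. Take the breakaway wrench off its rest, fit its socket fully down over the nut, and turn the handle clockwise (seen from above) until the nut comes up tight and the handle trips, then stop, without hauling on the tripped wrench. Let go and leave the wrench tripped and sitting on the nut, and do not disturb the weight, tape roll or pliers.

Things in the scene. Friction and masses are not known exactly. Their poses are not given: they have to be found in the camera images.
- wrench_grip (a point): Point on the wrench handle: centre, half-way up, of the black rubber grip bar where it is to be held, 140 mm from the socket's axis. The bar is 24 mm wide, 20 mm high and runs from 90 to 240 mm from the axis along this point's x axis (away from the socket); z up. The bar starts 56 mm above the table.
- wrench: The wrench (0.25 kg, steel head 52.5 mm square, 62 mm high). Origin: centre of the socket's mouth, its lower rim, 50 mm below the level of the bar's centre. x along the set handle, z up the socket's axis. The hole is 39.5 mm square, sides along x and y, 28 mm deep: it fits the nut in four ways.
- wrench_handle (a joint): Angle of handle to head about the socket's axis, rad, growing clockwise seen from above. 0: set, held by a sprung toggle. About 1.6 N m trips it (11 N pushed across the bar at the grip point, less if the hand also twists); the resistance then falls to nothing at 0.18, past which the handle jumps to its stop at 0.24 and stays. Then it is rigid: 3 N m overloads the nut.
- wrench_rest: Fixed plywood rest, plate 6 mm thick, the wrench lying on it socket down: socket on the plate at this origin (underside), the bar along x in a wooden U-saddle, open at the top, 201 to 223 mm from the origin, 58 mm high. Lift the wrench straight up by 30 mm or more.
- nut: Square steel nut on the clamp, 36 mm square and high, top bevelled by 3 mm. Origin: centre of its underside, 56 mm above the table. x, y square to its flats, z up. Turns clockwise with 0.45 N m of drag (3 N at the grip point) for 0.25 to 0.7 rad, then stops dead; where is not marked. Socket fully down: its mouth 8 mm above this origin, the bar's centre 114 mm above the table.
- nut_mark (a point): Middle of the nut's top edge on its +x flat, 18 mm from its axis; turns with the nut.
- clamp: Fixed strap clamp that carries the nut: steel plate 90 x 160 mm on the table, aluminium block gripped under one end of the dark strap, top of strap 53 mm up. Origin below the nut. One of the four ways to fit the wrench has the handle 1.1 to 2.15 rad counter-clockwise from +x (to the robot's left); it leaves most room for the clockwise swing.
- brass_weight: Loose turned brass hold-down weight, 42 mm diameter, 56 mm high; bystander. Origin at the centre of its underside.
- tape_roll: Loose roll of tape lying flat, 104 mm diameter, 25 mm high; bystander. Origin at the centre of its underside.
- pliers: Loose pliers with blue handles lying flat, 69 x 206 x 17 mm; bystander. Origin at the centre of the underside.

How it is judged:
By the outcome, as a careful person would: the job done as asked, in the order asked, and still so for the second after the job is handed in, with the robot touching nothing.
It also fails if it takes over 61 s, if anything falls off the work surface, if the arm or the gripper's body presses on something with over 40 N, if the wrist force passes 120 N, or if a joint passes its speed limit or range.

ROBOT

A 6-joint arm with a two-finger parallel gripper is mounted at the origin on a cart in front of the work surface, level with it; the furniture and walls round the work are solid. World frame = base frame: x ahead of the robot, y to its left, z up, the work surface at z = 0. Lengths are in mm, angles in degrees, forces in N, time in s.
With the tool pointing down it reaches from about 425 to 925 mm from the base axis. Payload 12.5 kg.
Tool frame: the origin (TCP) lies midway between the tips of the shut fingers; the grasp point (between the pads) lies r.pinch_z behind it (r.pinch_z is the distance from the TCP to the grasp point, in mm); z points along the fingers, y is the direction in which the jaws open and shut (so a half turn about z gives the same grasp; the last joint's range is limited). The gripper opens to 85 mm and grips with 20 to 120 N. Pads are 22 mm wide; open, the fingers measure 114 mm over their backs; the gripper's body (76 mm by 85 mm) begins 54 mm behind the grasp point. The pads swing forward as they close: fully open they stand 13 mm farther back than shut.
Start: joints at [-78.816, 28.126, 89.318, -0, 62.55, -6.05], TCP at [185.2, -596.947, 231.327] pointing down, gripper open.
Joint ranges: [-177.58, 177.58], [-47.91, 125.51], [2.72, 160], [-65.01, 245.01], [3.68, 167.84], [-153.87, 153.87]. Speed limits (degrees/s): [127.2, 127.2, 159.86, 180, 180, 180].

INTERFACE

Orientations are given as [roll, pitch, yaw] about the fixed x, y, z axes, in that order (R = Rz(yaw) Ry(pitch) Rx(roll)).
In Python, from cell import r gives the robot as it stands. The module is installed in compiled form; this text tells all that it offers.
- The arm moves only by the tool step_arm, never from a script. Its arguments are lists of equal length, an entry for each row: "delta_rot": the turn, a rotation vector about the tool's x, y, z in degrees, a list of three; "offset": the shift along the tool's x, y, z in mm, a list of three; "fingers": the gripper command: -1 is shut, 1 is fully open, values between are in proportion. In form: {"delta_rot": [[rx, ry, rz], ...], "offset": [[x, y, z], ...], "fingers": [fingers, ...]}. A call has 1 to 12 rows; each row shifts and turns the commanded pose from where the row before left it, along the tool's axes as they then stand; what a row does not reach is not made up. A row lasts 1/10 s, in which the tool goes at most 50 mm and 8.59 degrees, less where a joint would pass 70% of its speed; a pose out of reach is approached as far as the arm can. A call is refused whole if a number of a shift passes 50 or a number of a turn 8.59, either way. A call with a gripper value outside its range is refused whole. The fingers move at their own pace and stop on an object; "force" is the grip in N (left out, the last holds). Time passes only in rows, so rows that do not move let the fingers close. It gives the time, the measured TCP pose, the force and the opening at its end, in the units of the state.
- r.observe(): the state, without advancing time (a new reading comes with each control period).
- r.snapshot(name): name is "scene" or "top"; returns a dict with "image" (480x640x3 uint8, blue, green, red), "fx", "fy", "cx", "cy" (pixels), "extrinsics" (4x4, takes a point from camera to world coordinates). Camera axes: x right, y up, looking along -z (the intrinsics and any distortion apply to the point x, -y, -z); pixel columns grow to the right and rows downward; lengths in mm; the calibration is good to about 2 mm. A picture is of the moment at which its call begins. There is no depth.
- r.close_job(): hands the job in, once; it reports no verdict.
The state is a dict: "time_s": time; "joint_pos": joint angles; "qvel": joint speeds; "joint_torque": joint torques, N m; "eef_pos": TCP position; "ee_rot": TCP orientation; "ft_force": force on the tool from outside, world axes, zero at the start; "moment": the same for the moment, N m; "finger_gap": opening from 0.0 (shut) to 1.0 (fully open).
Only numpy, scipy, OpenCV 4.12 (cv2) and the standard library are available. Lean on these libraries where they do the work, as an engineer would, in place of code of your own. Each camera call takes 0.05 s, during which the arm holds its last target. There are 200 camera calls.

## Working session

There is one attempt and no reset: what is moved stays moved. The work goes in short steps, Python scripts to look and compute and a tool call to move; the robot and the scene stay as the last step left them, time stands still between calls to the robot, and variables do not carry over. Pictures are saved under pics/ and viewed, about 8 in all and at most 12, crops included, and the job is handed in when it is done.

Besides the shell and the picture viewer there is one more tool, called after "Call:" in YAML: its name, and indented under it one key for each argument. step_arm: Moves the arm, as the interface text tells. Its arguments: {"type":"object","properties":{"delta_rot":{"type":"array"},"offset":{"type":"array"},"fingers":{"type":"array"},"force":{"type":"number"}},"required":["delta_rot","offset","fingers"]}

```bash
mkdir -p pics; python3 - <<'E'
from cell import r
import cv2
print(r.observe(), r.pinch_z)
for n in("scene","top"):
    s=r.snapshot(n); cv2.imwrite(f"pics/{n}0.png",s["image"]); print(n,s["fx"],s["fy"],s["cx"],s["cy"],s["extrinsics"],[k for k in s])
E
```

```text
{'time_s': 0.0, 'joint_pos': array([-7.88144154e+01,  2.81635310e+01,  8.93500880e+01, -2.18665444e-03,
        6.25505425e+01, -6.05125006e+00]), 'qvel': array([-0.05333576, -0.11977564,  0.10345711, -0.0163306 , -0.06895373,
       -0.06126146]), 'joint_torque': array([-4.10217517e-04, -6.18441224e+01, -2.61585170e+01, -1.12524656e-04,
        4.21856777e-03,  3.74056881e-06]), 'eef_pos': array([ 185.16097497, -596.69965416,  230.73465445]), 'ee_rot': array([-1.79935992e+02, -4.83523257e-03,  1.72378411e+01]), 'ft_force': array([-0.28210955, -0.39595181, -0.97349793]), 'moment': array([-0.01301348, -0.01703898,  0.0245139 ]), 'finger_gap': 1.0007216005411104} 18.700000000000003
scene 618.7110719609047 618.7110719609047 332.4667854566474 243.47958491326918 [[ 4.33433665e-01  7.07935470e-01 -5.57640232e-01 -2.27918302e+02]
 [-9.01182025e-01  3.42198985e-01 -2.66027844e-01 -4.92660243e+02]
 [ 2.49337481e-03  6.17840777e-01  7.86299280e-01  1.19255552e+03]
 [ 0.00000000e+00  0.00000000e+00  0.00000000e+00  1.00000000e+00]] ['image', 'fx', 'fy', 'cx', 'cy', 'extrinsics']
top 590.3013380607567 590.3013380607567 323.53587941987877 253.78501498633554 [[-2.37286721e-02  9.83652423e-01 -1.78507315e-01  3.66550103e+02]
 [-9.99666579e-01 -2.15274755e-02  1.42582785e-02 -1.21201952e+02]
 [ 1.01823783e-02  1.78786127e-01  9.83835271e-01  1.15096514e+03]
 [ 0.00000000e+00  0.00000000e+00  0.00000000e+00  1.00000000e+00]] ['image', 'fx', 'fy', 'cx', 'cy', 'extrinsics']
```

View pics/scene0.png

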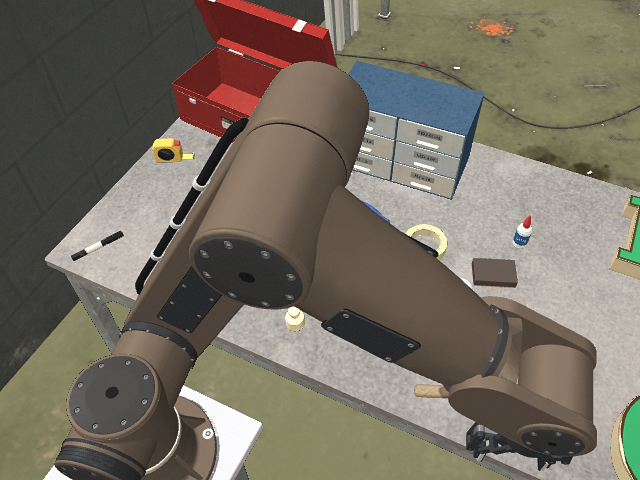

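View pics/top0.png

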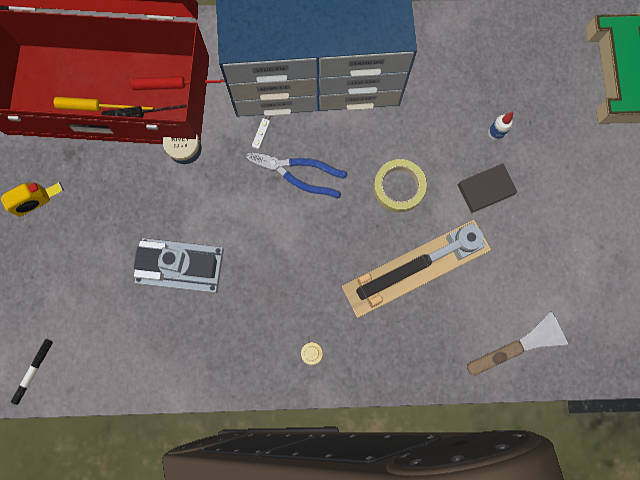

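The top view shows everything. The wrench head is near (468,238), with the bar running to (360,294) in the saddle. The nut is near (170,260), the weight at (312,353), the tape at (400,185) and the pliers at (300,175). Next I'll zoom in on the wrench and the nut.

```bash
python3 - <<'E'
import cv2,numpy as np
im=cv2.imread("pics/top0.png")
a=cv2.resize(im[220:312,120:240],None,fx=5,fy=5,interpolation=cv2.INTER_CUBIC)
b=cv2.resize(im[210:325,335:495],None,fx=5,fy=5,interpolation=cv2.INTER_CUBIC)[:575]
cv2.imwrite("pics/nutc.png",a);cv2.imwrite("pics/wrc.png",b)
E
```

```text
(no output)
```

View pics/nutc.png

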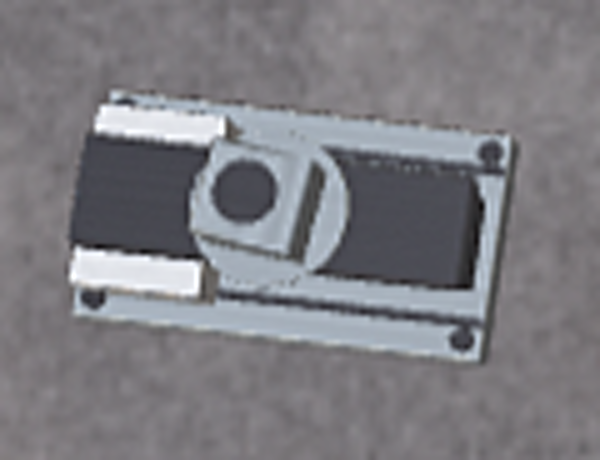

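View pics/wrc.png

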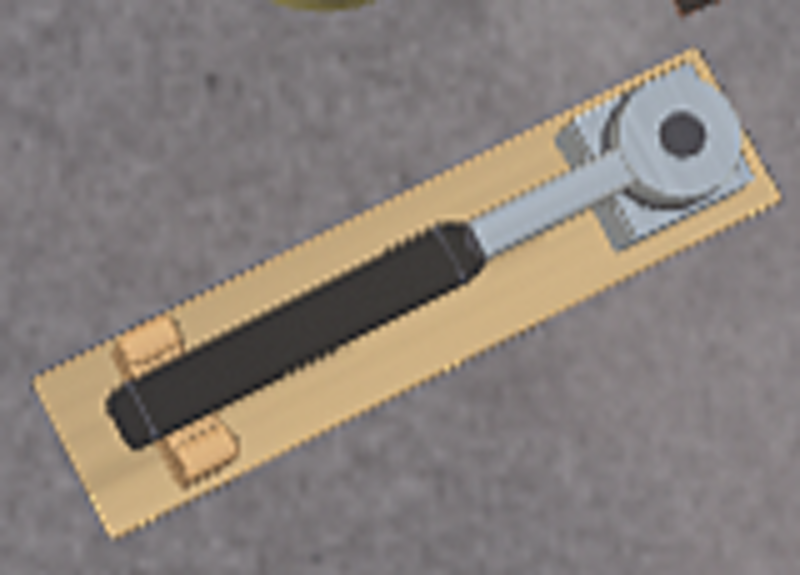

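The nut crop shows the top face with corners near crop (213,140), (312,157), (293,257), (192,237) and the bore at (244,190). In the wrench crop the hub bore is at (681,133), and the bar runs from (135,420) to (460,250).

```bash
cat > h.py <<'E'
import numpy as np,cv2
def ray(s,uv,z):
    E=s["extrinsics"];d=E[:3,:3]@np.array([(uv[0]-s["cx"])/s["fx"],-(uv[1]-s["cy"])/s["fy"],-1]);o=E[:3,3]
    return o+d*(z-o[2])/d[2]
def proj(s,p):
    E=s["extrinsics"];q=E[:3,:3].T@(np.array(p)-E[:3,3]);return s["cx"]-s["fx"]*q[0]/q[2],s["cy"]+s["fy"]*q[1]/q[2]
def ang(v): return np.degrees(np.arctan2(v[1],v[0]))
def blob(im,mask,roi):
    x0,y0,x1,y1=roi;m=np.zeros(mask.shape,np.uint8);m[y0:y1,x0:x1]=mask[y0:y1,x0:x1]*255
    c=max(cv2.findContours(m,0,1)[0],key=cv2.contourArea);return c,cv2.minAreaRect(c)
E
python3 - <<'E'
from cell import r
from h import *
s=r.snapshot("top");im=s["image"];g=im.max(2)
np.set_printoptions(precision=1,suppress=True)
N=lambda p:(p[0]/5-.4+120,p[1]/5-.4+220)
W=lambda p:(p[0]/5-.4+335,p[1]/5-.4+210)
q=np.array([ray(s,N(p),92) for p in[(213,140),(312,157),(293,257),(192,237)]])
print("nut corners",q,q.mean(0));d=np.roll(q,-1,0)-q
print([np.linalg.norm(x) for x in d],[ang(x)%90 for x in d],"bore",ray(s,N((244,190)),92))
# nut subregion: print gray
print(im[245:275:2,155:190:2].max(2))
print("hub",ray(s,W((681,133)),68),ray(s,W((681,133)),72))
c,rc=blob(im,g<75,(350,240,435,305));print("bar rect",rc)
pts=np.array([ray(s,p,66)[:2] for p in cv2.boxPoints(rc)]);print(pts,pts.mean(0))
m=np.array([ray(s,p[0],66)[:2] for p in c],np.float32);l=cv2.minAreaRect(m);print(l)
for n,u,z in(("weight",(312,353),56),("tape",(400,185),25),("pl",(300,175),15),("pl tip",(340,195),15),("blk corner",(487,212),20),("clamp corners",N((515,135)),0),("",N((485,362)),0),("",N((75,315)),0),("",N((112,90)),0),("putty",(525,345),10)): print(n,ray(s,u,z))
E
```

```text
nut corners [[576.6 157.   92. ]
 [569.5 120.9  92. ]
 [532.8 127.1  92. ]
 [540.9 163.7  92. ]] [554.9 142.2  92. ]
[np.float64(36.783954386425975), np.float64(37.19580711864988), np.float64(37.51930043210652), np.float64(36.25785136797314)] [np.float64(78.88629564545352), np.float64(80.4729134795094), np.float64(77.47360501485723), np.float64(79.36975960751046)] bore [557.8 145.3  92. ]
[[234 233 233 233 237  96 142 190 185 186 185 187 186 185 187 189 189 192]
 [249 247 241 243 168  78 128 193 189 181 182 181 185 181 188 188 186 186]
 [ 74  65 111 102 196 185 176 154 135 156 179 189 186 187 188 125 133 174]
 [ 78  80  79  61 190 196 179 173 192 188 189 167 177 192 194 186  77 101]
 [ 80  81  73 168 201  92  75  78  72 135 194 176 185 182  81 192 141  75]
 [ 80  78 152 204  92  79  82  82  84  74 199 175 193 136  76 165 204  73]
 [ 78  71 159 200  72  81  84  82  82  81 128 177 194  93  76 194 188  89]
 [ 80  67 161 200  72  79  80  80  81  79 151 182 201  71  69 187 183 131]
 [ 78  62 191 196  95  82  84  82  80  68 187 189 166  78  95 190 189 133]
 [ 80  64 196 192 187  91  73  75
[... 329 characters left out ...]
165  78  84]
 [240 240 246  86 174 185 185 185 185 186 188 191 178 191 134  69  83  83]]
hub [ 590.6 -414.5   68. ] [ 589.7 -413.4   72. ]
bar rect ((393.86669921875, 276.2754211425781), (12.541801452636719, 80.07586669921875), 63.00416564941406)
[[ 496.2 -194.2]
 [ 561.6 -330.1]
 [ 540.2 -339.6]
 [ 475.3 -204. ]] [ 518.3 -267. ]
((518.34033203125, -266.8655090332031), (23.142223358154297, 150.59446716308594), 25.69158172607422)
weight [ 381.3 -111.6   56. ]
tape [ 706.2 -292.4   25. ]
pl [734.1 -94.3  15. ]
pl tip [ 691.  -173.3   15. ]
blk corner [ 648.7 -462.9   20. ]
clamp corners [594.2  61.9   0. ]
 [504.  73.   0.]
 [526.1 233.3   0. ]
 [615.9 221.7   0. ]
putty [ 387.4 -519.8   10. ]
```

Call:
step_arm:
  delta_rot:
    - [0,0,-8.2]
    - [0,0,-8.2]
    - [0,0,-8.2]
    - [0,0,-8.2]
    - [0,0,-8.2]
    - [0,0,-8.2]
    - [0,0,-8.2]
    - [0,0,-8.2]
    - [0,0,-8.2]
    - [0,0,-8.2]
    - [0,0,-8.2]
    - [0,0,-8.2]
  offset:
    - [0,0,0]
    - [0,0,0]
    - [0,0,0]
    - [0,0,0]
    - [0,0,0]
    - [0,0,0]
    - [0,0,0]
    - [0,0,0]
    - [0,0,0]
    - [0,0,0]
    - [0,0,0]
    - [0,0,0]
  fingers: [1,1,1,1,1,1,1,1,1,1,1,1]
  force: 80

```text
time_s: 1.35
eef_pos: [185.2, -596.8, 231.1]
ee_rot: [180.0, -0.0, 116.0]
ft_force: [0.4, -0.8, -0.3]
finger_gap: 0.999
```

Call:
step_arm:
  delta_rot:
    - [0,0,0]
    - [0,0,0]
    - [0,0,0]
    - [0,0,0]
    - [0,0,0]
    - [0,0,0]
    - [0,0,0]
    - [0,0,0]
    - [0,0,0]
    - [0,0,0]
    - [0,0,0]
    - [0,0,0]
  offset:
    - [11,38,8]
    - [11,38,8]
    - [11,38,8]
    - [11,38,8]
    - [11,38,8]
    - [11,38,8]
    - [11,38,8]
    - [11,38,8]
    - [11,38,8]
    - [11,38,8]
    - [11,38,8]
    - [6.6,25.3,8]
  fingers: [1,1,1,1,1,1,1,1,1,1,1,1]

```text
time_s: 2.55
eef_pos: [531.2, -288.2, 134.8]
ee_rot: [-180.0, -0.0, 115.7]
ft_force: [-1.0, -0.1, 0.4]
finger_gap: 1.001
```

Call:
step_arm:
  delta_rot:
    - [0,0,0]
    - [0,0,0]
    - [0,0,0]
    - [0,0,0]
    - [0,0,0]
    - [0,0,0]
  offset:
    - [0,-2.4,0]
    - [0,0,25]
    - [0,0,25]
    - [0,0,25]
    - [0,0,20]
    - [0,0,0]
  fingers: [1,1,1,1,1,1]

```text
time_s: 3.15
eef_pos: [525.9, -291.1, 38.1]
ee_rot: [-179.9, -0.2, 115.6]
ft_force: [-0.3, 0.8, -0.1]
finger_gap: 1.004
```

```bash
python3 - <<'E'
from cell import r
import cv2,numpy as np
o=r.observe();print(o["eef_pos"],o["ft_force"])
s=r.snapshot("scene");im=s["image"]
from h import proj
u,v=map(int,proj(s,(556,143,80)));print(u,v)
t=r.snapshot("top")["image"][200:320,320:500]
a=cv2.resize(im[v-40:v+40,u-50:u+50],None,fx=5,fy=5,interpolation=cv2.INTER_CUBIC)
b=cv2.resize(t,None,fx=3,fy=3,interpolation=cv2.INTER_CUBIC)[:360]
out=np.zeros((400,500,3),np.uint8);out[:]=a
cv2.imwrite("pics/nutscene.png",out);cv2.imwrite("pics/grasp.png",b);cv2.imwrite("pics/scene1.png",im)
E
```

```text
[ 525.90766262 -291.09316887   38.10988974] [-0.25533231  0.79763779 -0.12226658]
233 207
```

View pics/nutscene.png

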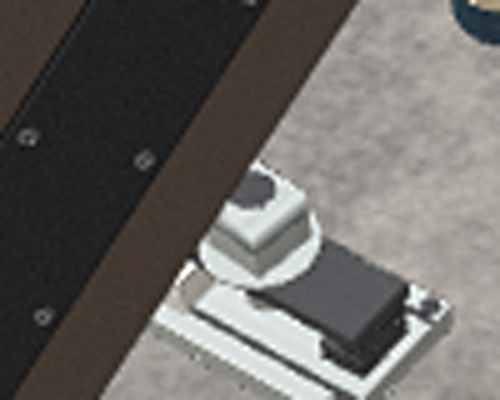

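The scene crop shows part of the nut. The bevel is clear, and the dark bore is at crop (252,187). I'll centre the jaws and close them.

Call:
step_arm:
  delta_rot:
    - [0,0,0]
    - [0,0,0]
    - [0,0,0]
    - [0,0,0]
    - [0,0,0]
    - [0,0,0]
    - [0,0,0]
    - [0,0,0]
    - [0,0,0]
    - [0,0,0]
    - [0,0,0]
    - [0,0,0]
  offset:
    - [0,3.5,0]
    - [0,0,0]
    - [0,0,0]
    - [0,0,0]
    - [0,0,0]
    - [0,0,0]
    - [0,0,0]
    - [0,0,0]
    - [0,0,0]
    - [0,0,0]
    - [0,0,0]
    - [0,0,0]
  fingers: [1,1,-1,-1,-1,-1,-1,-1,-1,-1,-1,-1]
  force: 80

```text
time_s: 4.45
eef_pos: [530.7, -289.6, 40.6]
ee_rot: [180.0, 0.0, 115.6]
ft_force: [-1.1, 2.0, 5.2]
finger_gap: 0.269
```

Call:
step_arm:
  delta_rot:
    - [0,0,0]
    - [0,0,0]
    - [0,0,0]
    - [0,0,0]
    - [0,0,0]
    - [0,0,0]
    - [0,0,0]
    - [0,0,0]
    - [0,0,0]
    - [0,0,0]
    - [0,0,0]
    - [0,0,0]
  offset:
    - [0,0,-5]
    - [0,0,-10]
    - [0,0,-15]
    - [0,0,-15]
    - [0,0,-15]
    - [0,0,-15]
    - [0,0,-15]
    - [0,0,-15]
    - [0,0,-15]
    - [0,0,-10]
    - [0,0,0]
    - [0,0,0]
  fingers: [-1,-1,-1,-1,-1,-1,-1,-1,-1,-1,-1,-1]

```text
time_s: 5.65
eef_pos: [530.5, -289.5, 170.3]
ee_rot: [-180.0, 0.0, 115.6]
ft_force: [0.1, 0.9, -2.9]
finger_gap: 0.263
```

```bash
python3 - <<'E'
from cell import r
import cv2,numpy as np
o=r.observe();print(o["eef_pos"],o["ee_rot"],o["ft_force"],o["moment"],o["joint_pos"])
t=r.snapshot("top")["image"]
b=cv2.resize(t[130:370,250:530],None,fx=2.4,fy=2.4,interpolation=cv2.INTER_CUBIC)
cv2.imwrite("pics/lift.png",b)
E
```

```text
[ 530.46753097 -289.51557657  170.31149034] [-1.79997223e+02  1.23764051e-03  1.15635216e+02] [ 0.14090826  0.91031158 -2.88194398] [ 0.23710658  0.08705753 -0.01079042] [-3.48836380e+01  3.02075460e+01  9.61399170e+01 -3.75797363e-03
  5.36528265e+01 -6.05166266e+01]
```

View pics/lift.png

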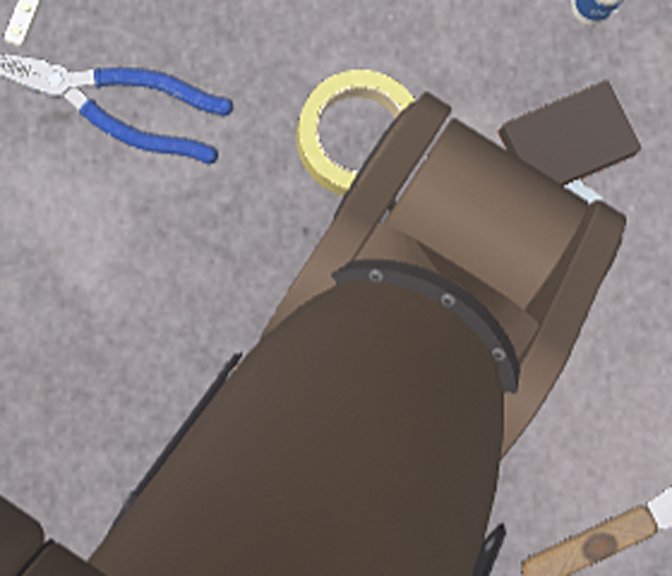

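The wrench is lifted: fz reads -2.9 N and the pose is steady. The arm hides the wrench from the top camera, apart from a corner of the head near (585,190). Next I'll turn it and carry it to the nut.

Call:
step_arm:
  delta_rot:
    - [0,0,4]
    - [0,0,7]
    - [0,0,7.5]
    - [0,0,7.5]
    - [0,0,6.3]
    - [0,0,4]
    - [0,0,0]
    - [0,0,0]
    - [0,0,0]
    - [0,0,0]
    - [0,0,0]
    - [0,0,0]
  offset:
    - [0,0,0]
    - [0,0,0]
    - [0,0,0]
    - [0,0,0]
    - [0,0,0]
    - [0,0,0]
    - [10,-1,0]
    - [20,-2,0]
    - [30,-3,0]
    - [35,-3.5,0]
    - [35,-3.5,0]
    - [35,-3.5,0]
  fingers: [-1,-1,-1,-1,-1,-1,-1,-1,-1,-1,-1,-1]

```text
time_s: 6.9
eef_pos: [544.6, -121.6, 170.2]
ee_rot: [-180.0, -0.0, 79.5]
ft_force: [0.2, -0.4, -3.0]
finger_gap: 0.268
```

Call:
step_arm:
  delta_rot:
    - [0,0,0]
    - [0,0,0]
    - [0,0,0]
    - [0,0,0]
    - [0,0,0]
    - [0,0,0]
    - [0,0,0]
    - [0,0,0]
    - [0,0,0]
    - [0,0,0]
    - [0,0,0]
    - [0,0,0]
  offset:
    - [37,-3.6,0]
    - [37,-3.6,0]
    - [37,-3.6,0]
    - [37,-3.6,0]
    - [37,-3.6,0]
    - [37,-3.6,0]
    - [37,-3.6,0]
    - [37,-3.6,0]
    - [37,-3.6,0]
    - [35,-3.4,0]
    - [22,-2.1,0]
    - [13.8,-1,0]
  fingers: [-1,-1,-1,-1,-1,-1,-1,-1,-1,-1,-1,-1]

```text
time_s: 8.1
eef_pos: [580.2, 282.5, 170.0]
ee_rot: [-180.0, 0.0, 79.6]
ft_force: [-0.1, -0.2, -4.0]
finger_gap: 0.263
```

Call:
step_arm:
  delta_rot:
    - [0,0,0]
    - [0,0,0]
    - [0,0,0]
  offset:
    - [0,0,0]
    - [0,0,0]
    - [0,0,0]
  fingers: [-1,-1,-1]

```text
time_s: 8.4
eef_pos: [581.3, 278.8, 170.3]
ee_rot: [-180.0, 0.0, 79.3]
ft_force: [-0.5, -0.8, -2.3]
finger_gap: 0.261
```

```bash
python3 - <<'E'
from cell import r
from h import proj
import cv2,numpy as np
o=r.observe();print(o["eef_pos"],o["ee_rot"],o["ft_force"],o["moment"])
A=[]
for n in("top","scene"):
    s=r.snapshot(n);im=s["image"];cv2.imwrite(f"pics/{n}2.png",im)
    u,v=map(int,proj(s,(556,143,150)));print(n,u,v)
    A.append(cv2.resize(im[v-50:v+50,u-40:u+40],None,fx=5,fy=5,interpolation=cv2.INTER_CUBIC))
cv2.imwrite("pics/both.png",np.hstack(A))
E
```

```text
[581.32059712 278.75327283 170.26449187] [-1.79990718e+02  2.04938231e-02  7.93115810e+01] [-0.46903486 -0.82069987 -2.34317758] [ 0.23690665 -0.06448769  0.04092388]
top 161 252
scene 230 187
```

View pics/both.png

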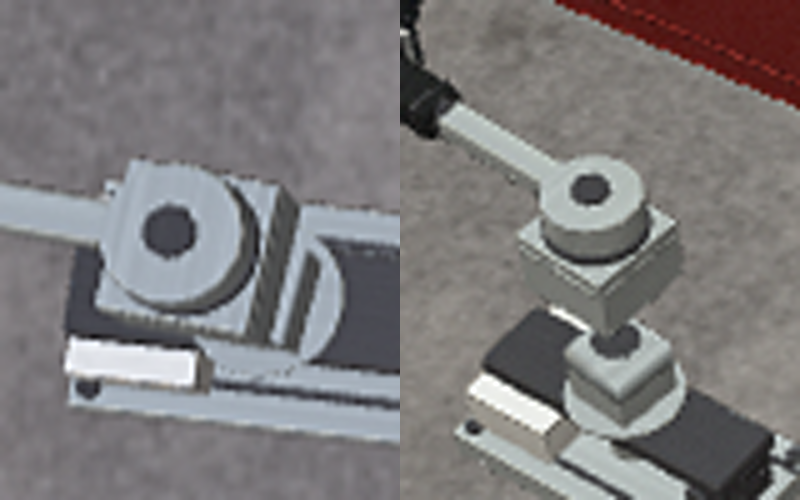

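Both views show the wrench held level over the nut. The hub bore is at (169,230) in the top crop and (193,189) in the scene crop. In the scene crop the nut's bevel-base corners are near (167,358), (205,400) and (275,366).

```bash
python3 - <<'E'
from cell import r
from h import *
np.set_printoptions(precision=1,suppress=True)
S=r.snapshot("scene");T=r.snapshot("top")
C=lambda p,u,v:(p[0]/5-.4+u-40,p[1]/5-.4+v-50)
cT=lambda p:C(p,161,252); cS=lambda p:C(p,230,187)
def tri(a,b):
    p0,p1=ray(T,a,0),ray(T,a,200);q0,q1=ray(S,b,0),ray(S,b,200)
    d=(p1-p0)/200;e=(q1-q0)/200;A=np.stack([d,-e],1);t=np.linalg.lstsq(A,q0-p0,rcond=None)[0]
    a,b=p0+d*t[0],q0+e*t[1];return (a+b)/2,np.linalg.norm(a-b)
print("hub",tri(cT((169,230)),cS((193,189))),"top@197.7",ray(T,cT((169,230)),197.7),"scene",ray(S,cS((193,189)),197.7))
N=lambda p:(p[0]/5-.4+120,p[1]/5-.4+220)
l,f,rr=[ray(S,cS(p),89) for p in((167,358),(205,400),(275,366))]
print("nut scene corners",l,f,rr,"lens",np.linalg.norm(f-l),np.linalg.norm(rr-f),"ang",ang(f-l)%90,ang(rr-f)%90,"centre",(l+rr)/2)
q=np.array([ray(T,N(p),89) for p in[(213,140),(312,157),(293,257),(192,237)]]);print("nut top",q.mean(0))
print("stud",tri(N((244,190)),cS((216,338))))
# head front bottom corner etc. in scene at mouth z~135.7: left(120,262) front(200,330)
a=cS((127,235));b=cS((203,273));c=cS((280,205))
P=[ray(S,p,165) for p in(a,b,c)];print("head top sq?",P,np.linalg.norm(P[1]-P[0]),np.linalg.norm(P[2]-P[1]),[ang(P[1]-P[0]),ang(P[2]-P[1])])
cv2.imwrite("pics/nutS.png",cv2.resize(S["image"][202:232,225:265] ,None,fx=15,fy=15,interpolation=cv2.INTER_CUBIC))
E
```

```text
hub (array([557.1, 143. , 192.8]), np.float64(0.7700035290886889)) top@197.7 [555.9 142.  197.7] scene [553.3 139.5 197.7]
nut scene corners [537.6 160.8  89. ] [523.  130.8  89. ] [555.6 112.1  89. ] lens 33.39400691492527 37.58715874232465 ang 63.98613810511655 60.15782647037357 centre [546.6 136.4  89. ]
nut top [555.5 142.9  89. ]
stud (array([558.2, 146. ,  89.7]), np.float64(0.18555781149490588))
head top sq? [array([540.8, 172. , 165. ]), array([535.7, 128.3, 165. ]), array([587.7, 118.8, 165. ])] 43.9678526202904 52.87190658239661 [np.float64(-96.72352821396454), np.float64(-10.349872793170592)]
```

View pics/nutS.png

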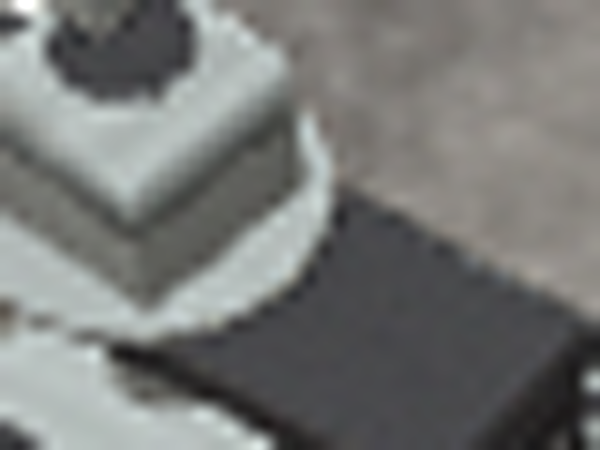

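```bash
python3 - <<'E'
from cell import r
from h import *
np.set_printoptions(precision=2,suppress=True)
S=r.snapshot("scene");T=r.snapshot("top");g0=cv2.imread("pics/top0.png").max(2).astype(float)
def cen(g,u,v,k=11):
    w=np.zeros_like(g);w[v-k:v+k+1,u-k:u+k+1]=(g[v-k:v+k+1,u-k:u+k+1]<125)
    n,l,st,c=cv2.connectedComponentsWithStats(w.astype(np.uint8));i=l[v,u];return c[i],st[i]
hT=cen(T["image"].max(2),*[int(x) for x in(121+169/5,202+230/5)]);hS=cen(S["image"].max(2),190+193//5,137+189//5)
nT=cen(g0,168,258,8);print(hT,hS,nT)
for z in(195.1,197.7):print("hub",z,ray(T,hT[0],z),ray(S,hS[0],z))
print("nut bore T",ray(T,nT[0],92), "S(232.6,204.8)",ray(S,(232.6,204.8),92))
def edge(rows,x0,x1,th):
    P=[]
    for y in rows:
        a=g0[y,x0:x1];j=[i for i in range(len(a)-1) if (a[i]-th)*(a[i+1]-th)<0]
        if j:i=j[0];P.append(ray(T,(x0+i+(th-a[i])/(a[i+1]-a[i]),y),89)[:2])
    P=np.array(P,np.float32);l=cv2.fitLine(P,cv2.DIST_HUBER,0,.01,.01).ravel();return P.mean(0),ang(l[:2])%180,len(P)
print("right edge",edge(range(253,268),176,190,130));print("left edge",edge(range(253,266),154,163,130))
# wrench head yaw from handle shaft in top view: black/rod hidden; print TCP
print(r.observe()["eef_pos"])
E
```

```text
(array([154.13, 247.67]), array([149, 243,  11,  11,  90], dtype=int32)) (array([227.71, 174.54]), array([224, 172,   8,   6,  41], dtype=int32)) (array([168.4, 257.9]), array([162, 252,  13,  13, 132], dtype=int32))
hub 195.1 [556.3  143.17 195.1 ] [554.54 141.97 195.1 ]
hub 197.7 [555.78 142.45 197.7 ] [552.5  140.31 197.7 ]
nut bore T [557.26 145.33  92.  ] S(232.6,204.8) [554.66 144.19  92.  ]
right edge (array([553.47, 125.  ], dtype=float32), np.float32(166.06392), 15)
left edge (array([556.18, 164.52], dtype=float32), np.float32(171.9346), 13)
[581.6  279.12 170.34]
```

Call:
step_arm:
  delta_rot:
    - [0,0,0]
    - [0,0,0]
    - [0,0,0]
    - [0,0,0]
    - [0,0,0]
    - [0,0,0]
    - [0,0,0]
  offset:
    - [2.7,0.8,0]
    - [0,0,10]
    - [0,0,12]
    - [0,0,12]
    - [0,0,6]
    - [0,0,0]
    - [0,0,0]
  fingers: [-1,-1,-1,-1,-1,-1,-1]

```text
time_s: 9.4
eef_pos: [582.9, 282.1, 130.2]
ee_rot: [-180.0, 0.0, 79.3]
ft_force: [0.8, -0.2, -2.1]
finger_gap: 0.267
```

Call:
step_arm:
  delta_rot:
    - [0,0,0]
    - [0,0,0]
    - [0,0,0]
    - [0,0,0]
    - [0,0,0]
  offset:
    - [0,0,1.5]
    - [0,0,1.5]
    - [0,0,1.5]
    - [0,0,1.5]
    - [0,0,0]
  fingers: [-1,-1,-1,-1,-1]

```text
time_s: 9.9
eef_pos: [582.7, 282.0, 124.1]
ee_rot: [-180.0, 0.0, 79.3]
ft_force: [-0.5, 0.4, -2.9]
finger_gap: 0.267
```

Call:
step_arm:
  delta_rot:
    - [0,0,0]
    - [0,0,0]
    - [0,0,0]
    - [0,0,0]
    - [0,0,0]
  offset:
    - [0,0,1.5]
    - [0,0,1.5]
    - [0,0,1.5]
    - [0,0,1.5]
    - [0,0,0]
  fingers: [-1,-1,-1,-1,-1]

```text
time_s: 10.4
eef_pos: [582.6, 281.8, 117.9]
ee_rot: [-180.0, 0.0, 79.3]
ft_force: [-0.5, -3.9, -1.8]
finger_gap: 0.266
```

Call:
step_arm:
  delta_rot:
    - [0,0,0]
    - [0,0,0]
    - [0,0,0]
    - [0,0,0]
    - [0,0,0]
    - [0,0,0]
    - [0,0,0]
  offset:
    - [-0.9,0,0]
    - [0,0,3]
    - [0,0,3]
    - [0,0,3]
    - [0,0,3]
    - [0,0,3]
    - [0,0,0]
  fingers: [-1,-1,-1,-1,-1,-1,-1]

```text
time_s: 11.1
eef_pos: [582.4, 281.2, 102.7]
ee_rot: [-180.0, 0.0, 79.3]
ft_force: [-0.1, -0.3, -2.4]
finger_gap: 0.263
```

Call:
step_arm:
  delta_rot:
    - [0,0,0]
    - [0,0,0]
    - [0,0,0]
    - [0,0,0]
    - [0,0,0]
  offset:
    - [0,0,1]
    - [0,0,1]
    - [0,0,1]
    - [0,0,1]
    - [0,0,0]
  fingers: [-1,-1,-1,-1,-1]

```text
time_s: 11.6
eef_pos: [582.6, 281.2, 99.1]
ee_rot: [-180.0, 0.0, 79.3]
ft_force: [-0.7, -0.9, -2.1]
finger_gap: 0.263
```

Call:
step_arm:
  delta_rot:
    - [0,0,0]
    - [0,0,0]
    - [0,0,0]
    - [0,0,0]
  offset:
    - [0,0,0.6]
    - [0,0,0.6]
    - [0,0,0]
    - [0,0,0]
  fingers: [-1,-1,-1,-1]

```text
time_s: 12.0
eef_pos: [582.7, 281.3, 98.2]
ee_rot: [180.0, -0.0, 79.3]
ft_force: [-0.4, 0.5, -0.5]
finger_gap: 0.266
```

Call:
step_arm:
  delta_rot:
    - [0,0,0]
    - [0,0,0]
    - [0,0,0]
  offset:
    - [0,0,0.6]
    - [0,0,0]
    - [0,0,0]
  fingers: [-1,-1,-1]

```text
time_s: 12.3
eef_pos: [582.7, 281.3, 97.6]
ee_rot: [180.0, -0.0, 79.3]
ft_force: [-0.4, 1.6, 0.9]
finger_gap: 0.264
```

Seated: the vertical load reversed at TCP z ≈ 98, as predicted. Now I'll swing clockwise about the nut axis.

Call:
step_arm:
  delta_rot:
    - [0,0,1]
    - [0,0,1.5]
    - [0,0,1.5]
    - [0,0,1.5]
    - [0,0,1.5]
    - [0,0,1.5]
    - [0,0,1.5]
    - [0,0,1.5]
    - [0,0,1.5]
  offset:
    - [0,2.42,0]
    - [0,3.63,0]
    - [0,3.63,0]
    - [0,3.63,0]
    - [0,3.63,0]
    - [0,3.63,0]
    - [0,3.63,0]
    - [0,3.63,0]
    - [0,3.63,0]
  fingers: [-1,-1,-1,-1,-1,-1,-1,-1,-1]
  force: 60

```text
time_s: 13.2
eef_pos: [612.4, 271.7, 97.1]
ee_rot: [-179.9, 0.1, 66.2]
ft_force: [-1.4, -5.3, -1.5]
finger_gap: 0.267
```

```bash
cat > f.py <<'E'
from cell import r
from h import *
o=r.observe();p=o["eef_pos"]-np.array([557,145.1,0]);a=o["ee_rot"][2];c=np.array([np.cos(np.radians(a)),np.sin(np.radians(a))]);t=np.array([c[1],-c[0]]);F=o["ft_force"];M=o["moment"]
print("yaw %.2f polar %.2f rad %.1f z %.1f | Frad %.1f Ftan(+=resisting) %.1f Fz %.1f Mz %.2f gap %.3f"%(a,ang(p),np.hypot(*p[:2]),p[2],F[:2]@c,-F[:2]@t,F[2],M[2],o["finger_gap"]))
E
python3 f.py
```

```text
yaw 66.22 polar 66.34 rad 138.2 z 97.1 | Frad -5.4 Ftan(+=resisting) -0.8 Fz -1.5 Mz 0.51 gap 0.267
```

```bash
cat >> f.py <<'E'
print("torque about nut %.2f Nm"%(-F[:2]@t*.1386+M[2]))
E
python3 f.py
```

```text
yaw 66.22 polar 66.34 rad 138.2 z 97.1 | Frad -5.4 Ftan(+=resisting) -0.8 Fz -1.5 Mz 0.51 gap 0.267
torque about nut 0.40 Nm
```

Call:
step_arm:
  delta_rot:
    - [0,0,1.5]
    - [0,0,1.5]
    - [0,0,1.5]
    - [0,0,1.5]
  offset:
    - [-0.6,3.63,0]
    - [0,3.63,0]
    - [0,3.63,0]
    - [0,3.63,0]
  fingers: [-1,-1,-1,-1]

```text
time_s: 13.6
eef_pos: [625.5, 265.0, 97.2]
ee_rot: [-180.0, 0.1, 60.2]
ft_force: [-3.2, -4.4, -1.5]
finger_gap: 0.267
```

```bash
python3 f.py
```

```text
yaw 60.21 polar 60.28 rad 138.1 z 97.2 | Frad -5.4 Ftan(+=resisting) 0.6 Fz -1.5 Mz 0.46 gap 0.267
torque about nut 0.55 Nm
```

Call:
step_arm:
  delta_rot:
    - [0,0,1.5]
    - [0,0,1.5]
    - [0,0,1.5]
  offset:
    - [-0.6,3.63,0]
    - [0,3.63,0]
    - [0,3.63,0]
  fingers: [-1,-1,-1]

```text
time_s: 13.9
eef_pos: [634.7, 259.2, 97.4]
ee_rot: [-180.0, 0.0, 55.7]
ft_force: [-1.7, -2.8, -1.4]
finger_gap: 0.266
```

```bash
python3 f.py
```

```text
yaw 55.71 polar 55.75 rad 138.0 z 97.4 | Frad -3.3 Ftan(+=resisting) -0.1 Fz -1.4 Mz 0.37 gap 0.266
torque about nut 0.36 Nm
```

Call:
step_arm:
  delta_rot:
    - [0,0,1.5]
    - [0,0,1.5]
    - [0,0,1.5]
  offset:
    - [-0.4,3.63,0]
    - [0,3.63,0]
    - [0,3.63,0]
  fingers: [-1,-1,-1]

```text
time_s: 14.2
eef_pos: [643.3, 252.7, 97.5]
ee_rot: [-180.0, -0.0, 51.2]
ft_force: [-4.2, 4.4, -0.4]
finger_gap: 0.265
```

```bash
python3 f.py
```

```text
yaw 51.21 polar 51.28 rad 137.9 z 97.5 | Frad 0.7 Ftan(+=resisting) 6.0 Fz -0.4 Mz 0.61 gap 0.265
torque about nut 1.45 Nm
```

The torque is up to 1.45 N m, so the nut has stopped. From here I'll take fine steps.

Call:
step_arm:
  delta_rot:
    - [0,0,1]
    - [0,0,1]
    - [0,0,0]
  offset:
    - [-0.2,2.42,0]
    - [0,2.42,0]
    - [0,0,0]
  fingers: [-1,-1,-1]

```text
time_s: 14.5
eef_pos: [646.8, 249.8, 97.5]
ee_rot: [-180.0, -0.0, 49.3]
ft_force: [-3.6, 4.2, -0.3]
finger_gap: 0.267
```

```bash
python3 f.py
```

```text
yaw 49.29 polar 49.38 rad 137.9 z 97.5 | Frad 0.9 Ftan(+=resisting) 5.5 Fz -0.3 Mz 0.62 gap 0.267
torque about nut 1.38 Nm
```

Call:
step_arm:
  delta_rot:
    - [0,0,1]
    - [0,0,1]
    - [0,0,1]
  offset:
    - [0,2.42,0]
    - [0,2.42,0]
    - [0,2.42,0]
  fingers: [-1,-1,-1]

```text
time_s: 14.8
eef_pos: [652.4, 244.6, 97.6]
ee_rot: [180.0, -0.0, 46.3]
ft_force: [-1.0, 3.4, -0.3]
finger_gap: 0.265
```

```bash
python3 f.py
```

```text
yaw 46.25 polar 46.20 rad 137.9 z 97.6 | Frad 1.8 Ftan(+=resisting) 3.1 Fz -0.3 Mz 0.49 gap 0.265
torque about nut 0.92 Nm
```

Call:
step_arm:
  delta_rot:
    - [0,0,1]
    - [0,0,1]
    - [0,0,1]
    - [0,0,1]
  offset:
    - [0,2.42,0]
    - [0,2.42,0]
    - [0,2.42,0]
    - [0,2.42,0]
  fingers: [-1,-1,-1,-1]

```text
time_s: 15.2
eef_pos: [659.5, 237.3, 97.6]
ee_rot: [180.0, -0.0, 42.2]
ft_force: [1.4, 1.5, -0.5]
finger_gap: 0.264
```

```bash
python3 f.py
```

```text
yaw 42.22 polar 41.96 rad 137.9 z 97.6 | Frad 2.0 Ftan(+=resisting) 0.1 Fz -0.5 Mz 0.13 gap 0.264
torque about nut 0.15 Nm
```

Call:
step_arm:
  delta_rot:
    - [0,0,1]
    - [0,0,1]
    - [0,0,0]
  offset:
    - [-0.2,2.42,0]
    - [0,2.42,0]
    - [0,0,0]
  fingers: [-1,-1,-1]

```text
time_s: 15.5
eef_pos: [662.5, 233.5, 97.5]
ee_rot: [180.0, -0.0, 40.3]
ft_force: [0.3, 1.4, -0.1]
finger_gap: 0.267
```

```bash
python3 f.py
```

```text
yaw 40.25 polar 39.95 rad 137.6 z 97.5 | Frad 1.1 Ftan(+=resisting) 0.8 Fz -0.1 Mz 0.02 gap 0.267
torque about nut 0.13 Nm
```

Call:
step_arm:
  delta_rot:
    - [0,0,0.8]
    - [0,0,0.7]
    - [0,0,0]
  offset:
    - [0,1.94,0]
    - [0,1.7,0]
    - [0,0,0]
  fingers: [-1,-1,-1]

```text
time_s: 15.8
eef_pos: [664.7, 231.0, 97.5]
ee_rot: [180.0, -0.0, 38.8]
ft_force: [1.3, 0.4, 0.8]
finger_gap: 0.262
```

```bash
python3 f.py
```

```text
yaw 38.80 polar 38.59 rad 137.7 z 97.5 | Frad 1.2 Ftan(+=resisting) -0.5 Fz 0.8 Mz 0.16 gap 0.262
torque about nut 0.09 Nm
```

```bash
python3 - <<'E'
from cell import r
from h import proj
import cv2,numpy as np
A=[]
for n in("top","scene"):
    s=r.snapshot(n);im=s["image"];cv2.imwrite(f"pics/{n}3.png",im)
    u,v=map(int,proj(s,(557,145,110)))
    A.append(cv2.resize(im[v-40:v+40,u-35:u+35],None,fx=5.7,fy=5.7,interpolation=cv2.INTER_CUBIC));print(u,v)
cv2.imwrite("pics/trip.png",np.hstack(A))
E
```

```text
166 256
231 198
```

View pics/trip.png

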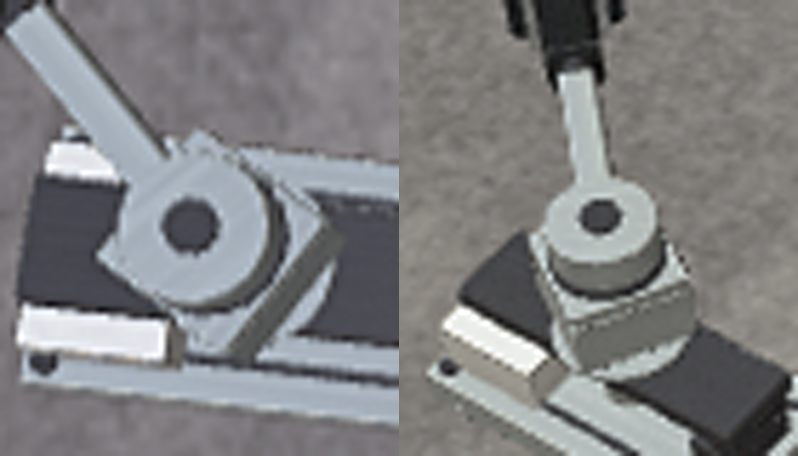

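In the top crop the handle shaft is clearly turned clockwise relative to the square head. The head edge runs (330,228) to (240,355) and the shaft edge (50,8) to (170,155). I'll convert both to angles.

```bash
python3 - <<'E'
from cell import r
from h import *
s=r.snapshot("top");g=s["image"].max(2)
f=lambda p:(p[0]/5.7-.4+131,p[1]/5.7-.4+216)
for n,a,b,z in(("head edge",(240,355),(330,228),104),("head edge bottom",(255,360),(343,240),66),("head NW edge",(100,258),(195,350),104),("shaft R",(170,155),(50,8),119),("shaft L",(130,185),(8,42),119)):
    print(n,ang(ray(s,f(b),z)-ray(s,f(a),z))%180)
l=cv2.createLineSegmentDetector().detect(cv2.resize(g[216:296,131:201],None,fx=4,fy=4,interpolation=cv2.INTER_CUBIC))[0][:,0]
for x in l:
    L=np.hypot(x[2]-x[0],x[3]-x[1])
    if L>60:
        q=x/4-.375+np.array([131,216,131,216]);print((x/4*5.7).round(),round(float(ang(ray(s,q[2:],110)-ray(s,q[:2],110))%180),1))
E
python3 f.py
```

```text
head edge 145.4381713988303
head edge bottom 144.4321919683298
head NW edge 45.5785637460597
shaft R 38.96964254948572
shaft L 40.25761386786023
[397. 349. 290. 335.] 81.7
[397. 387. 182. 362.] 82.0
[ -0.  27.  90. 138.] 38.9
[258. 359. 397. 376.] 81.9
[164. 159.  39.   3.] 38.5
[302. 187. 397. 200.] 81.1
[ 21. 381. 397. 424.] 82.1
[ 57.   9. 155. 132.] 38.5
yaw 38.85 polar 38.66 rad 137.7 z 97.6 | Frad 1.3 Ftan(+=resisting) -0.6 Fz 0.8 Mz 0.18 gap 0.265
torque about nut 0.10 Nm
```

The head edge is at about 55° and the shaft at 38.6°. That 16° (rough reading) matches the full 13.75° trip, and the torque is near zero. I'll release now.

Call:
step_arm:
  delta_rot:
    - [0,0,0]
    - [0,0,0]
    - [0,0,0]
    - [0,0,0]
    - [0,0,0]
    - [0,0,0]
    - [0,0,0]
    - [0,0,0]
  offset:
    - [0,0,0]
    - [0,0,0]
    - [0,0,0]
    - [0,0,0]
    - [0,0,0]
    - [0,0,0]
    - [0,0,0]
    - [0,0,0]
  fingers: [0,0.5,1,1,1,1,1,1]

```text
time_s: 16.75
eef_pos: [664.5, 231.1, 97.5]
ee_rot: [180.0, -0.0, 38.8]
ft_force: [0.8, -0.9, -0.3]
finger_gap: 0.997
```

Call:
step_arm:
  delta_rot:
    - [0,0,0]
    - [0,0,0]
    - [0,0,0]
    - [0,0,0]
    - [0,0,0]
    - [0,0,0]
    - [0,0,0]
    - [0,0,0]
    - [0,0,0]
  offset:
    - [0,0,-5]
    - [0,0,-10]
    - [0,0,-20]
    - [0,0,-20]
    - [0,0,-20]
    - [0,0,-20]
    - [0,0,-20]
    - [0,0,-10]
    - [0,0,0]
  fingers: [1,1,1,1,1,1,1,1,1]

```text
time_s: 17.65
eef_pos: [664.9, 231.3, 224.4]
ee_rot: [179.9, -0.2, 38.8]
ft_force: [0.2, 0.4, 0.1]
finger_gap: 1.005
```

```bash
python3 - <<'E'
from cell import r
from h import *
o=r.observe();print(o["time_s"],o["eef_pos"],o["ft_force"])
s=r.snapshot("top");im=s["image"];cv2.imwrite("pics/top4.png",im);g=im.max(2)
l=cv2.createLineSegmentDetector().detect(cv2.resize(g[216:296,131:201],None,fx=4,fy=4,interpolation=cv2.INTER_CUBIC))[0][:,0]
for x in l:
    if np.hypot(x[2]-x[0],x[3]-x[1])>30:
        q=x/4-.375+np.array([131,216,131,216]);print((x/4*5.7).round(),round(float(ang(ray(s,q[2:],110)-ray(s,q[:2],110))%180),1))
a=cv2.imread("pics/top0.png")
d=cv2.absdiff(a,im).max(2)
for n,(x0,y0,x1,y1) in dict(weight=(295,338,328,370),tape=(370,155,430,215),pliers=(243,145,350,200)).items(): print(n,(d[y0:y1,x0:x1]>40).sum())
A=cv2.resize(im[216:296,131:201],None,fx=5.7,fy=5.7,interpolation=cv2.INTER_CUBIC)
B=cv2.resize(r.snapshot("scene")["image"][158:238,196:266],None,fx=5.7,fy=5.7,interpolation=cv2.INTER_CUBIC)
cv2.imwrite("pics/fin.png",np.hstack([A,B]))
E
```

```text
17.65 [664.87397386 231.29048421 224.42491256] [0.17925039 0.35706692 0.1232937 ]
[122. 314.  79. 312.] 86.2
[ 96. 190.  96. 240.] 2.7
[397. 349. 288. 335.] 81.7
[397. 387. 182. 362.] 82.0
[265. 246. 230. 291.] 142.7
[ 46. 173. 100. 180.] 81.8
[324. 298. 335. 255.] 166.4
[214. 334. 306. 193.] 147.7
[ 28. 348.  85. 350.] 86.9
[331. 242. 309. 281.] 152.1
[ 93. 261. 141. 292.] 56.5
[ 86. 351. 143. 358.] 82.3
[254. 359. 397. 376.] 82.0
[183. 351. 246. 359.] 80.9
[  1.  63.  65. 134.] 42.2
[136. 142.  41.  41.] 42.9
[296. 187. 397. 200.] 81.5
[ 21. 381. 397. 424.] 82.1
[ 14. 307.  20. 246.] 176.5
[ 81. 305. 129. 306.] 87.5
[135. 366.  92. 364.] 86.9
[253. 301. 299. 231.] 147.7
[ 35.  22. 141. 133.] 43.0
weight 0
tape 0
pliers 0
```

View pics/fin.png

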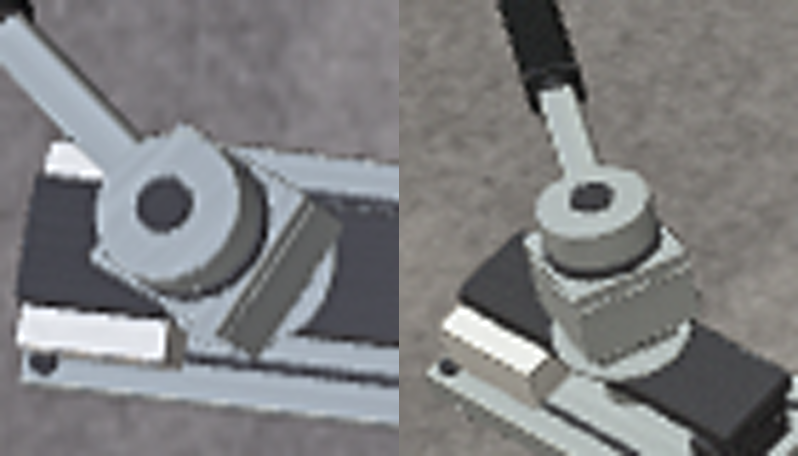

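After release, the shaft is at about 42.8° and the head at about 57.3°, so the wrench is still tripped at roughly 14.5°. The hub has shifted along the handle, from (190,225) to (165,203), so it looks tilted within the socket play. I'll check its height.

```bash
python3 - <<'E'
from cell import r
from h import *
np.set_printoptions(precision=1,suppress=True)
S=r.snapshot("scene");T=r.snapshot("top")
def cen(im,u,v,k=9):
    g=im.max(2);w=np.zeros_like(g);w[v-k:v+k+1,u-k:u+k+1]=(g[v-k:v+k+1,u-k:u+k+1]<125)
    n,l,st,c=cv2.connectedComponentsWithStats(w);return c[l[v,u]]
def tri(a,b):
    p0,p1=ray(T,a,0),ray(T,a,200);q0,q1=ray(S,b,0),ray(S,b,200);d=(p1-p0)/200;e=(q1-q0)/200
    t=np.linalg.lstsq(np.stack([d,-e],1),q0-p0,rcond=None)[0];a,b=p0+d*t[0],q0+e*t[1];return (a+b)/2,np.linalg.norm(a-b)
f=lambda p,u,v:(int(p[0]/5.7+u),int(p[1]/5.7+v))
t3,s3=cv2.imread("pics/top3.png"),cv2.imread("pics/scene3.png")
print("held",tri(cen(t3,*f((190,225),131,216)),cen(s3,*f((202,217),196,158))))
print("now",tri(cen(T["image"],*f((165,203),131,216)),cen(S["image"],*f((192,197),196,158))))
def far(im,s):
    g=im.max(2);m=(g<70);m2=np.zeros(g.shape,np.uint8);m2[150:262,40:150]=m[150:262,40:150];return m2
cv2.imwrite("pics/handle.png",cv2.resize(S["image"][60:240,170:330],None,fx=3.3,fy=3.3))
E
```

```text
held (array([557.1, 146. , 121. ]), np.float64(0.1842225624315749))
now (array([563.6, 153.9, 122.4]), np.float64(0.03304332132696933))
```

View pics/handle.png

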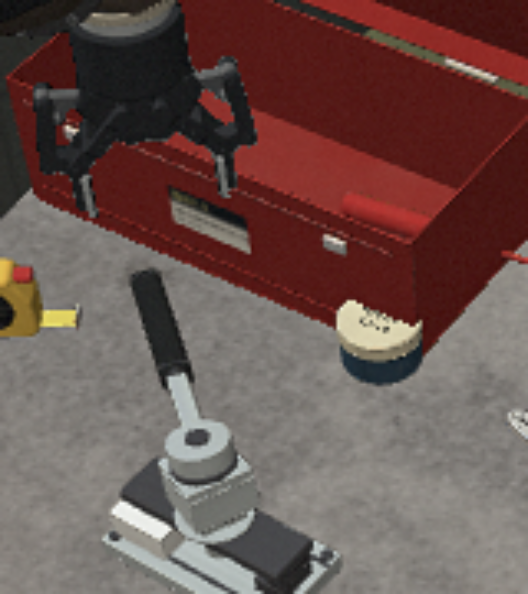

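The gripper is clear. The wrench sits on the nut and droops about 9° toward the handle within the socket play. The hub height barely changed (121 to 122 mm), so it did not lift off. I'm handing in.

```bash
python3 -c "
from cell import r
print(r.close_job())"
```

```text
the job is handed in; nothing more can be done
None
```

The nut is tight, the wrench has tripped, and I left it sitting on the nut with the gripper open and clear. I handed the job in at about 18 s; it reports no verdict.

- **Fitting:** I lifted the wrench off its rest and lowered the socket over the nut. The vertical load reversed at the predicted fully-down height.
- **Tightening:** I swung the handle clockwise. Torque held at about 0.4–0.5 N m of drag, then rose to at least 1.45 N m at the nut's stop. It then fell to near zero as the toggle tripped, and I stopped there.
- **Trip check:** After I let go, the pictures showed the handle about 14–15° clockwise of the head. The full trip is 13.75°.
- **Bystanders:** The top view showed no change at the weight, tape roll or pliers.

**Disagreements:**
- **Trip angle while held:** My by-eye readings of the head's edges disagreed by about 10°.
- **Wrench not upright:** Once released, the wrench drooped about 9° toward its handle, within the socket's play. The hub height stayed at 121–122 mm, so it is still down on the nut but not perfectly upright.

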